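# Close the glaze mill and switch it on

## Robot

A 6-joint arm with a two-finger parallel gripper is mounted at the origin on the work surface. World frame = base frame: x ahead of the robot, y to its left, z up, the work surface at z = 0. Lengths are in m, angles in rad, forces in N, time in s.
With the tool pointing down it reaches from about 0.225 to 0.725 m from the base axis. Payload 3.1 kg.
Tool frame: the origin (TCP) lies on the centre line of the jaws, within the pads' length; the fingertips stand 11 mm ahead of it and the grasp point (between the pads) lies 8 mm behind it; z points along the fingers, x is the direction in which the jaws open and shut, and the axes are right-handed (so a half turn about z gives the same grasp; the last joint's range is limited). The gripper opens to 85 mm and grips with 20 to 120 N. Pads are 22 mm wide; open, the fingers measure 114 mm over their backs; the gripper's body (76 mm by 85 mm) begins 54 mm behind the grasp point. The pads swing forward as they close: fully open they stand 13 mm farther back than shut.
Start: joints at [-1.448, 0.048, 0.099, 1.622, 0, 1.443], TCP at [0.13, -0.509, 0.242] pointing down, gripper open.
Joint ranges: [-2.91, 2.91], [-0.99, 1.94], [-1.21, 1.42], [-2.12, 2.29], [-1.49, 1.47], [-3.14, 3.14]. Speed limits (rad/s): [2.79, 2.79, 3.14, 3.14, 3.14, 3.14].

## Interface

Orientations are given as a rotation vector (axis times angle).
In Python, from rig import robot gives the robot as it stands.
- The arm moves only by the tool play_rows, never from a script. Its arguments are lists of equal length, an entry for each row: "fingers": the finger opening in m, from 0 to 0.0854; "xyz": the shift along the tool's x, y, z in m, a list of three; "turn": the turn about the tool's z in rad. A call has 1 to 10 rows; each row shifts and turns the commanded pose from where the row before left it, along the tool's axes as they then stand; what a row does not reach is not made up. A row lasts 1/8 s, in which the tool goes at most 62.5 mm and 10.7 degrees, less where a joint would pass 70% of its speed; a pose out of reach is approached as far as the arm can. A call is refused whole if a number of a shift passes 0.0625 or a number of a turn 0.188, either way. A call with a gripper value outside its range is refused whole. The fingers move at their own pace and stop on an object; the grip force is fixed at half the most. Time passes only in rows, so rows that do not move let the fingers close. It gives the time, the measured TCP pose, the force and the opening at its end, in the units of the state.
- robot.get_obs(): the state, without advancing time (a new reading comes with each control period).
- robot.snapshot(name): name is "scene" or "side" or "wrist"; returns a dict with "image" (420x560x3 uint8, red, green, blue), "fx", "fy", "cx", "cy" (pixels), "xyz" and "orientation" of the camera in the world; the wrist camera has in their place "tool_from_camera" (4x4, takes a point from camera to tool coordinates, whose origin is the TCP and whose axes are the tool frame's). Camera axes: x right, y up, looking along -z (the intrinsics and any distortion apply to the point x, -y, -z); pixel columns grow to the right and rows downward; lengths in m; the calibration is good to about 2 mm. A picture is of the moment at which its call begins: read the wrist's pose just before it. There is no depth.
- robot.sign_off(): hands the job in, once; it reports no verdict.
The state is a dict: "time": time; "qpos": joint angles; "dq": joint speeds; "joint_torque": joint torques, N m; "ee_pos": TCP position; "eef_rot": TCP orientation; "wrist_force": force on the tool from outside, world axes, zero at the start; "moment": the same for the moment, N m; "gripper_width": finger opening in m.
Only numpy, scipy, OpenCV 4.12 (cv2) and the standard library are available. Lean on these libraries where they do the work, as an engineer would, in place of code of your own. Each camera call takes 0.05 s, during which the arm holds its last target. There are 200 camera calls.

## Task

Get the little bench glaze mill running: set its lid on the steel pot with the two lugs in the two gaps of the rim, press it fully home, and twist it clockwise (seen from above) a quarter turn to the stop so that it is locked. Then, with a fingertip in the recess, slide the flush metal slide switch in the deck all the way to the other end of its slot. Leave the two white cups standing where they are.

Things in the scene. Friction and masses are not known exactly. Their poses are not given: they have to be found in the camera images.
- mill: Bench glaze mill, fixed: grey body 130 mm (its x) by 240 mm (its y), deck 60 mm high; an open steel pot, 108 mm across, on the deck at its +y end, the slide switch in the deck at its -y end. Origin: centre of the underside; x points away from the robot (mill turned by up to 0.35 rad), z up.
- mill_mouth (a point): Centre of the pot's mouth at rim-top height, 105 mm above the bench; axes as the mill's. The inward flange (8 mm thick, 72 mm clear inside) has two gaps for the lid's lugs, opposite each other on this x axis, each 20 mm wide. Below it the lugs have 2 mm of height play and turn only clockwise from the gaps, to a stop at 91 deg.
- lid: Loose round lid, 0.28 kg, 58 mm high, lying plug down. Origin: centre of its underside. Plug 68 mm across (2 mm play in the flange), 16 mm deep, with two lugs at its bottom, 12 mm wide, 6 mm thick, to 41 mm from the axis, on its +x and -x sides. Disc 96 mm across at 16-22 mm rests on the rim when home: origin then 16 mm below mill_mouth. Same after half a turn.
- lid_bar (a point): Point on the lid's axis in its upright black grip bar, 44 mm above the lid's origin; axes as the lid's. The bar is 70 mm long along the lid's x (its ends lie above the lugs), 16 mm thick, from the disc (22 mm below this point) to 14 mm above this point. Entering, the bar lies along the mill's x; locked, along the mill's y.
- switch (a joint): Travel of the slide switch in m along the mill's x: 0 at the slot's end nearer the robot (off), 0.024 at the end away from the robot (on). It starts within 3 mm of 0, stays where left, and takes about 2 N to slide.
- switch_dish (a point): Centre of the switch at deck height, moving with it; axes as the mill's. A bare-metal dished slide, 58 mm long (x), in a slot 83 by 36 mm, 120 mm from the pot's axis. At each end a cross ridge 7 mm thick, flush with the deck (0.5 mm below); between them the dish is 44 mm long, 36 mm wide, 10 mm deep. A shut fingertip 4 to 8 mm down in the dish pushes a ridge along.
- cup_a: White cup standing mouth down, 76 mm across, 88 mm high; origin: centre of the underside. A bystander.
- cup_b: A second cup like cup_a. A bystander.
Mind the look-alikes: they are no part of the job. Leave any orange or red look-alike of the lid alone.

How it is judged:
By the outcome, as a careful person would: the job done as asked, in the order asked, and still so for the second after the job is handed in, with the robot touching nothing.
It also fails if it takes over 64 s, if anything falls off the work surface, if the arm or the gripper's body presses on something with over 40 N, if the wrist force passes 120 N, or if a joint passes its speed limit or range.

## Working session

There is one attempt and no reset: what is moved stays moved. The work goes in short steps, Python scripts to look and compute and a tool call to move; the robot and the scene stay as the last step left them, time stands still between calls to the robot, and variables do not carry over. Pictures are saved under pics/ and viewed, about 8 in all and at most 12, crops included, and the job is handed in when it is done.

Besides the shell and the picture viewer there is one more tool, called after "Call:" as a command line: name --pt "numbers of a row" for each row, then --argument value for the rest. play_rows: Moves the arm, as the interface text tells. Its arguments: {"type":"object","properties":{"fingers":{"type":"array"},"xyz":{"type":"array"},"turn":{"type":"array"}},"required":["fingers","xyz","turn"]}

```bash
mkdir -p pics; ls; cat > h.py <<'E'
import numpy as np, cv2
from scipy.spatial.transform import Rotation as R
from rig import robot
def snap(name,fn=None):
    o=robot.get_obs(); s=robot.snapshot(name)
    if fn: cv2.imwrite('pics/'+fn,s['image'][:,:,::-1])
    return o,s
def campose(o,s):
    if 'tool_from_camera' in s:
        T=np.eye(4);T[:3,:3]=R.from_rotvec(o['eef_rot']).as_matrix();T[:3,3]=o['ee_pos']
        return T@np.array(s['tool_from_camera'])
    q=np.array(s['orientation'],float);T=np.eye(4)
    T[:3,:3]=q if q.shape==(3,3) else (R.from_rotvec(q) if q.size==3 else R.from_quat(q)).as_matrix()
    T[:3,3]=s['xyz'];return T
def ray(T,s,u,v):
    d=np.array([(u-s['cx'])/s['fx'],-(v-s['cy'])/s['fy'],-1.]);return T[:3,3],T[:3,:3]@d
def onz(T,s,u,v,z):
    p,d=ray(T,s,u,v);return p+d*(z-p[2])/d[2]
def proj(T,s,P):
    c=(np.atleast_2d(P)-T[:3,3])@T[:3,:3];return np.c_[s['cx']+s['fx']*c[:,0]/-c[:,2],s['cy']-s['fy']*c[:,1]/-c[:,2]]
E
python3 - <<'E'
from h import *
ims=[]
for n in ['scene','side','wrist']:
    o,s=snap(n,n+'0.png'); print({k:v for k,v in s.items() if k!='image'})
print(o)
E
```

```text
pics
{'fx': 524.5781326491244, 'fy': 524.5781326491244, 'cx': 285.0843050630321, 'cy': 206.75411546276382, 'xyz': array([1.4229682 , 0.03472504, 1.02189123]), 'orientation': array([0.60472226, 0.54331826, 1.38941302])}
{'fx': 412.8465864991659, 'fy': 412.8465864991659, 'cx': 281.19688056380795, 'cy': 207.31141298182837, 'xyz': array([0.38737311, 0.84415599, 0.88101806]), 'orientation': array([ 0.12521034, -1.08920725, -2.70958533])}
{'fx': 352.01930409906686, 'fy': 352.01930409906686, 'cx': 282.9656676822741, 'cy': 210.48805862159352, 'tool_from_camera': array([[ 9.99999932e-01, -3.60958466e-04,  7.10228976e-05,
         3.58955587e-04],
       [-3.19010327e-04, -9.46995730e-01, -3.21245988e-01,
        -8.31930550e-02],
       [ 1.83214840e-04,  3.21245944e-01, -9.46995781e-01,
        -1.32757110e-01],
       [ 0.00000000e+00,  0.00000000e+00,  0.00000000e+00,
         1.00000000e+00]])}
{'time': 0.1, 'qpos': array([-1.44778260e+00,  4.86665503e-02,  9.77345894e-02,  1.62199354e+00,
       -1.90364704e-05,  1.44302985e+00]), 'dq': array([ 0.00103077, -0.0021559 ,  0.00356525,  0.00123422, -0.00191891,
        0.00146118]), 'joint_torque': array([ 3.00973123e-03, -3.39853728e+01,  3.20934677e+01,  1.57846534e-02,
       -6.75311497e-06, -4.80209152e-06]), 'ee_pos': array([ 0.13021716, -0.50804449,  0.24122947]), 'eef_rot': array([-2.48063599e+00,  1.92526577e+00,  2.37935685e-03]), 'wrist_force': array([ 0.37722167, -0.41775194, -0.22923121]), 'moment': array([ 0.01908951, -0.03712853,  0.02094312]), 'gripper_width': 0.08548106219118404}
```

View pics/scene0.png

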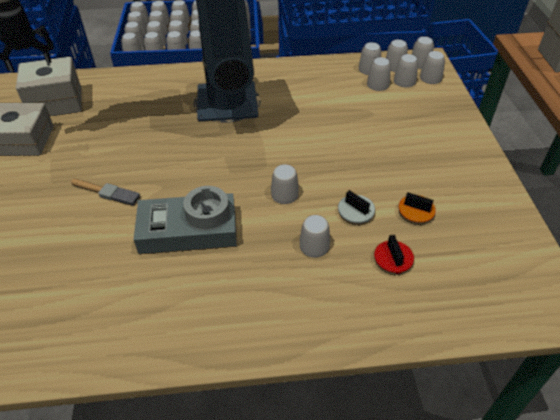

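View pics/side0.png

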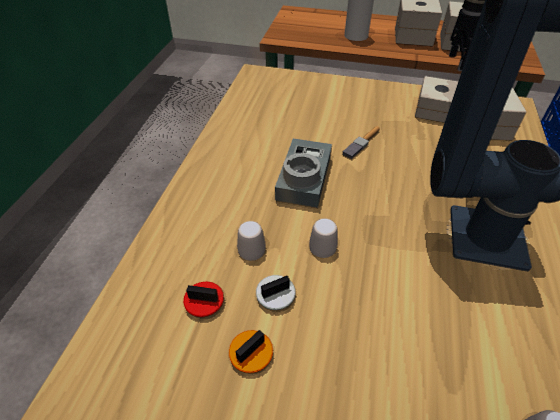

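The scene view shows three lids: white at (356,208), orange at (417,207) and red at (394,256). I choose the white one, since orange and red are the look-alikes. The mill is at (187,222) with its pot at (207,206), and the cups stand at (285,184) and (315,236). The side view has the white lid at (276,290), the pot at (302,170), and the cups at (251,240) and (324,238).

```bash
cat >> h.py <<'E'
def tri(rays):
    A=np.zeros((3,3));b=np.zeros(3);L=[]
    for p,d in rays:
        d=d/np.linalg.norm(d);M=np.eye(3)-np.outer(d,d);A+=M;b+=M@p;L.append((M,p))
    x=np.linalg.solve(A,b);return x,[np.linalg.norm(M@(x-p)) for M,p in L]
E
python3 - <<'E'
from h import *
(o,a),(o2,b)=snap('scene'),snap('side')
A,B=campose(o,a),campose(o2,b)
for n,p,q in [('lid disc',(356,210),(276,294)),('bar top',(357,200),(275,284)),('pot mouth',(207,202),(302,167)),('cupA top',(285,172),(324,228)),('cupB top',(315,225),(250,230)),('orange',(417,210),(251,352)),('red',(394,258),(204,300)),('switch',(158,216),(311,152))]:
    x,e=tri([ray(A,a,*p),ray(B,b,*q)]);print(n,x.round(3),np.round(e,4), onz(A,a,*p,0.02).round(3))
E
```

```text
lid disc [0.524 0.318 0.008] [0.0003 0.0003] [0.535 0.315 0.02 ]
bar top [0.527 0.316 0.049] [0. 0.] [0.5   0.324 0.02 ]
pot mouth [ 0.539 -0.06   0.097] [0.0005 0.0005] [ 0.465 -0.068  0.02 ]
cupA top [0.439 0.142 0.081] [0.0016 0.0016] [0.374 0.148 0.02 ]
cupB top [0.623 0.192 0.078] [0.0001 0.0001] [0.574 0.202 0.02 ]
orange [0.543 0.475 0.01 ] [0.0014 0.0014] [0.552 0.471 0.02 ]
red [0.689 0.377 0.01 ] [0.0013 0.0013] [0.697 0.374 0.02 ]
switch [ 0.534 -0.185  0.056] [0.0001 0.0001] [ 0.501 -0.193  0.02 ]
```

Call:
play_rows --fingers '[0.085, 0.085, 0.085, 0.085, 0.085, 0.085, 0.085, 0.085, 0.085, 0.085]' --pt "-0.027 -0.047 -0.006" --pt "-0.027 -0.047 -0.006" --pt "-0.027 -0.047 -0.006" --pt "-0.027 -0.047 -0.006" --pt "-0.027 -0.047 -0.006" --pt "-0.027 -0.047 -0.006" --pt "-0.027 -0.047 -0.006" --pt "-0.027 -0.047 -0.006" --pt "-0.027 -0.047 -0.006" --pt "0 0 0" --turn '[0, 0, 0, 0, 0, 0, 0, 0, 0, 0]'

```text
time: 1.5
ee_pos: [0.4817, -0.1655, 0.2962]
eef_rot: [-2.487, 1.918, -0.0]
wrist_force: [-1.0, -0.5, -1.2]
gripper_width: 0.0849
```

```bash
cat >> h.py <<'E'
def stat():
    o=robot.get_obs();m=R.from_rotvec(o['eef_rot']).as_matrix()
    print('t',round(o['time'],2),'pos',o['ee_pos'].round(4),'azx',round(np.arctan2(m[1,0],m[0,0]),4),'tilt',m[:2,2].round(4),'q',o['qpos'].round(2),'F',o['wrist_force'].round(1),'M',o['moment'].round(2),'w',round(o['gripper_width'],4));return o
def to(x,y,z,az=None):
    o=stat();m=R.from_rotvec(o['eef_rot']).as_matrix();d=m.T@(np.array([x,y,z])-o['ee_pos'])
    print('shift tool',d.round(4),'norm',np.linalg.norm(d).round(4))
    if az is not None:
        a=np.arctan2(m[1,0],m[0,0]);t=-(az-a);print('turn',round((t+np.pi)%(2*np.pi)-np.pi,4))
E
python3 - <<'E'
from h import *
stat(); o,s=snap('wrist','w1.png'); np.savez('w1.npz',T=campose(o,s))
E
```

```text
t 1.5 pos [ 0.4817 -0.1655  0.2962] azx -1.3141 tilt [0.0006 0.0007] q [-0.46  0.03  0.19  1.73  0.    2.42] F [-1.  -0.5 -1.2] M [ 0.01 -0.   -0.01] w 0.0849
```

View pics/w1.png

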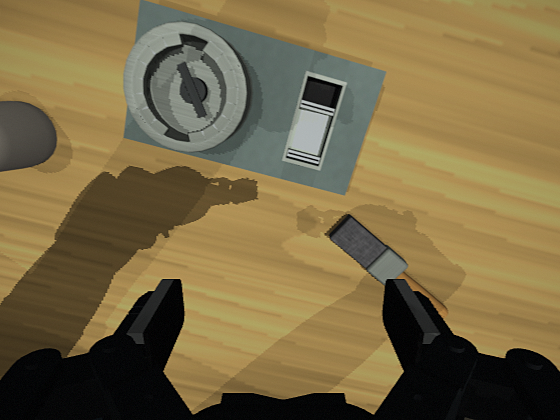

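The wrist view shows the mill from above. The pot is centred near (187,88) with gaps at (193,42) and (176,133), the slide switch is at (314,120), and the deck corners are at (385,71) and (347,194). The switch dish shows as two black/white zones. I'll take a second view from farther on.

Call:
play_rows --fingers '[0.085, 0.085, 0.085, 0.085]' --pt "-0.022 -0.047 0" --pt "-0.022 -0.047 0" --pt "0 0 0" --pt "0 0 0" --turn '[0, 0, 0, 0]'

```text
time: 2.05
ee_pos: [0.559, -0.1034, 0.296]
eef_rot: [2.48, -1.927, -0.001]
wrist_force: [-0.4, -1.2, 0.4]
gripper_width: 0.0847
```

```bash
python3 - <<'E'
from h import *
stat(); o,s=snap('wrist','w2.png'); np.savez('w2.npz',T=campose(o,s))
E
```

```text
t 2.05 pos [ 0.559  -0.1034  0.296 ] azx -1.3212 tilt [-0.0015 -0.0005] q [-0.3   0.19  0.36  1.74 -0.    2.59] F [-0.4 -1.2  0.4] M [-0.01  0.03 -0.03] w 0.0847
```

View pics/w2.png

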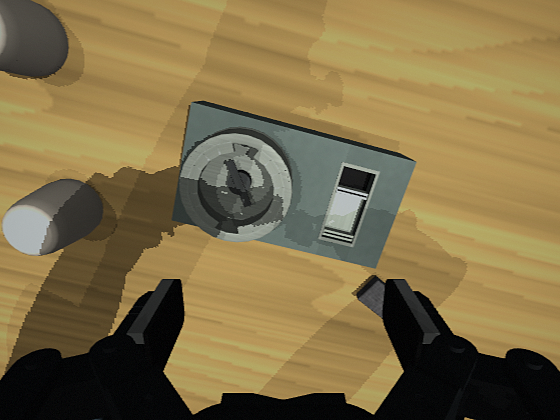

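```bash
cat > fit.py <<'E'
from h import *
from scipy.optimize import least_squares
s=robot.snapshot('wrist'); K={k:s[k] for k in('fx','fy','cx','cy')}
T1,T2=np.load('w1.npz')['T'],np.load('w2.npz')['T']
P={'A':((385,71),(412,166)),'B':((347,194),(378,270)),'C':((125,138),(174,221)),'pot':((186,87),(236,185)),'sw':((314,120),(350,203))}
for n,(a,b) in P.items():
    x,e=tri([ray(T1,K,*a),ray(T2,K,*b)]);print(n,x.round(4),np.round(e,4))
th=np.linspace(0,2*np.pi,73)
def W(p,L):
    c,s_=np.cos(p[2]),np.sin(p[2]);L=np.atleast_2d(L);return np.c_[p[0]+c*L[:,0]-s_*L[:,1],p[1]+s_*L[:,0]+c*L[:,1],L[:,2]]
circ=lambda cy,r,z:np.c_[r*np.cos(th),cy+r*np.sin(th),0*th+z]
cor={'A':(.065,-.12,.06),'B':(-.065,-.12,.06),'C':(-.065,.12,.06)}
def res(p):
    r=[]
    for i,T in enumerate((T1,T2)):
        for k in cor: r+=list(proj(T,K,W(p,cor[k]))[0]-P[k][i])
        q=proj(T,K,W(p,circ(p[3],.054,.105)));r+=list((q.max(0)+q.min(0))/2-P['pot'][i])
    return r
f=least_squares(res,[.54,-.12,0,.06]);p=f.x;print('mill',p.round(4),'res',np.round(f.fun,1))
print('mouth',W(p,[0,p[3],.105]).round(4),'sw slot',W(p,[0,p[3]-.12,.06]).round(4))
for i,T in enumerate((T1,T2)):
    im=cv2.imread(f'pics/w{i+1}.png');S=3;x0,y0=((110,0),(165,95))[i];im=cv2.resize(im[y0:y0+200,x0:x0+290],None,fx=S,fy=S,interpolation=cv2.INTER_CUBIC)
    g=[circ(p[3],.054,.105),circ(p[3],.036,.105),np.array([[-.065,-.12,.06],[.065,-.12,.06],[.065,.12,.06],[-.065,.12,.06],[-.065,-.12,.06]])]
    for sx in(1,-1): g.append(np.array([[sx*.036,p[3]-.01,.105],[sx*.043,p[3]-.01,.105],[sx*.043,p[3]+.01,.105],[sx*.036,p[3]+.01,.105]]))
    g.append(np.array([[sx*.0415,p[3]-.12+sy*.018,.06] for sx,sy in((1,1),(1,-1),(-1,-1),(-1,1),(1,1))]))
    for l in g: cv2.polylines(im,[((proj(T,K,W(p,l))-[x0,y0]+.5)*S).astype(int)],False,(0,0,255),1)
    cv2.imwrite(f'pics/ov{i+1}.png',im)
a,b=[cv2.imread(f'pics/ov{i}.png') for i in(1,2)]
cv2.imwrite('pics/ov.png',cv2.resize(np.vstack([a,b]),(560,773))[:,:] if 0 else cv2.resize(np.vstack([a,b]),None,fx=.5,fy=.5))
E
python3 fit.py
```

```text
A [ 0.6028 -0.2311  0.0729] [0.0022 0.0022]
B [ 0.4801 -0.2354  0.0727] [0.0004 0.0004]
C [4.775e-01 1.000e-04 6.380e-02] [0.0003 0.0003]
pot [ 0.5439 -0.0601  0.0957] [0.0003 0.0003]
sw [ 0.544  -0.1829  0.0591] [0.0009 0.0009]
mill [ 0.5407 -0.1177 -0.0025  0.0554] res [ 1.7  0.7 -1.8  1.4 -0.6  0.2 -0.8  0.3  4.8 -3.9 -2.1 -1.5 -1.5 -0.4
  0.   3.3]
mouth [[ 0.5409 -0.0623  0.105 ]] sw slot [[ 0.5406 -0.1823  0.06  ]]
```

View pics/ov1.png

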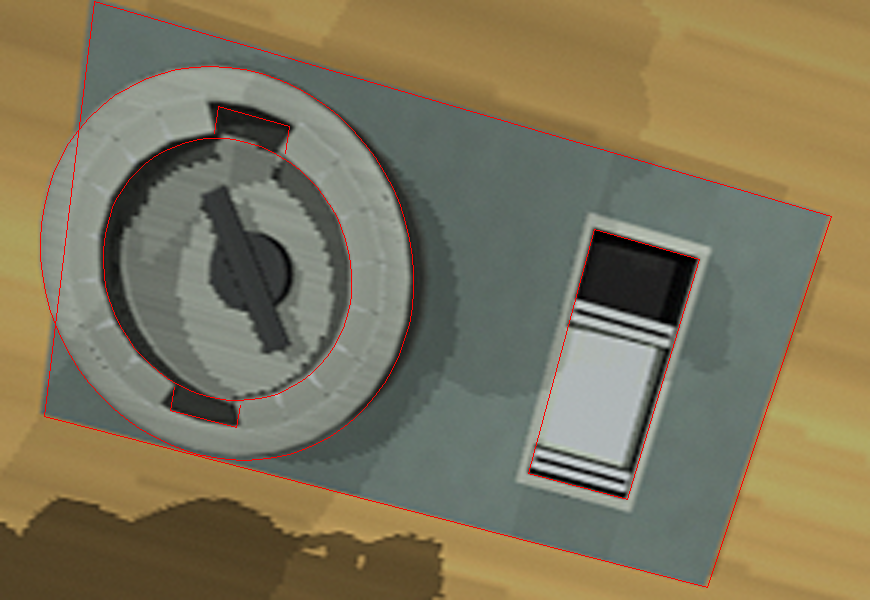

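The overlay fits well: mouth at about (0.541,-0.062), mill yaw about 0, and the switch at the near (off) end. Next I'll turn the wrist on the way to the white lid.

Call:
play_rows --fingers '[0.085, 0.085, 0.085, 0.085, 0.085, 0.085, 0.085, 0.085, 0.085, 0.085]' --pt "0 0 0" --pt "0 0 0" --pt "0 0 0" --pt "0 0 0" --pt "0 0 0" --pt "0 0 0" --pt "0 0 0" --pt "0 0 0" --pt "0 0 0" --pt "0 0 0" --turn '[-0.18, -0.18, -0.18, -0.18, -0.18, -0.18, -0.18, -0.18, -0.18, -0.18]'

```text
time: 3.4
ee_pos: [0.5589, -0.1036, 0.297]
eef_rot: [3.049, 0.752, 0.001]
wrist_force: [-0.2, 0.6, 0.6]
gripper_width: 0.085
```

Call:
play_rows --fingers '[0.085, 0.085, 0.085, 0.085, 0.085, 0.085, 0.085]' --pt "0 0 0" --pt "0 0 0" --pt "0 0 0" --pt "0 0 0" --pt "0 0 0" --pt "0 0 0" --pt "0 0 0" --turn '[-0.18, -0.18, -0.18, -0.18, -0.18, -0.18, 0]'

```text
time: 4.28
ee_pos: [0.5591, -0.1034, 0.2969]
eef_rot: [2.237, 2.204, 0.0]
wrist_force: [0.1, 0.0, 0.7]
gripper_width: 0.0849
```

```bash
python3 -c "
from h import *
to(.50,.28,.29)"
```

```text
t 4.28 pos [ 0.5591 -0.1034  0.2969] azx 1.556 tilt [ 0.0006 -0.0004] q [-0.3   0.19  0.36  1.74 -0.   -0.29] F [0.1 0.  0.7] M [-0.04 -0.   -0.04] w 0.0849
shift tool [ 0.3824 -0.0648  0.0067] norm 0.3879
```

Call:
play_rows --fingers '[0.085, 0.085, 0.085, 0.085, 0.085, 0.085, 0.085, 0.085, 0.085]' --pt "0.055 -0.008 0" --pt "0.055 -0.008 0" --pt "0.055 -0.008 0" --pt "0.055 -0.008 0" --pt "0.055 -0.008 0" --pt "0.055 -0.008 0" --pt "0.055 -0.008 0" --pt "0 0 0" --pt "0 0 0" --turn '[0, 0, 0, 0, 0, 0, 0, 0, 0]'

```text
time: 5.4
ee_pos: [0.5081, 0.2826, 0.2965]
eef_rot: [2.235, 2.207, -0.0]
wrist_force: [-1.0, -0.1, 0.0]
gripper_width: 0.0852
```

```bash
python3 - <<'E'
from h import *
stat(); o,s=snap('wrist','w3.png'); T=campose(o,s);np.savez('w3.npz',T=T)
q=proj(T,s,[[.527,.316,.02]])[0].astype(int);print(q)
x,y=max(q[0]-120,0),max(q[1]-90,0)
cv2.imwrite('pics/w3c.png',cv2.resize(s['image'][y:y+180,x:x+240,::-1],None,fx=3,fy=3,interpolation=cv2.INTER_CUBIC));print(x,y)
E
```

```text
t 5.4 pos [0.5081 0.2826 0.2965] azx 1.5581 tilt [ 0.0003 -0.0007] q [ 0.39  0.22  0.4   1.75 -0.    0.41] F [-1.  -0.1  0. ] M [-0.04  0.01 -0.01] w 0.0852
[311 180]
191 90
```

View pics/w3c.png

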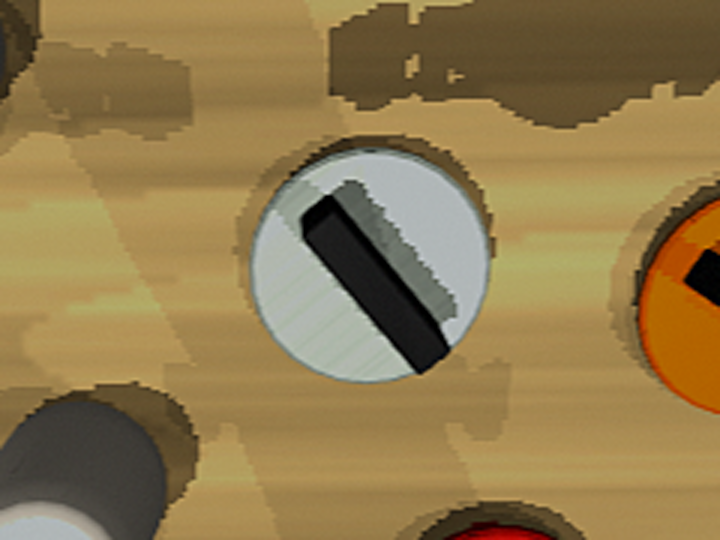

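The close crop shows the white/grey lid with its disc centred near (314,178) full-frame and the black bar at about 38°. Orange lies to the right, red below, and a cup at lower left, so the choice is right.

```bash
cat > lid.py <<'E'
from h import *
import sys
def meas(fn,T,K,z=.058,guess=(.527,.316)):
    im=cv2.imread('pics/'+fn);u,v=proj(T,K,[[*guess,.03]])[0]
    hsv=cv2.cvtColor(im,cv2.COLOR_BGR2HSV)
    m=(hsv[...,2]<60).astype(np.uint8);n,l,st,c=cv2.connectedComponentsWithStats(m)
    i=min([k for k in range(1,n) if st[k,4]>150],key=lambda k:np.hypot(*(c[k]-[u,v])))
    r=cv2.minAreaRect(np.argwhere(l==i)[:,::-1].astype(np.float32));b=cv2.boxPoints(r)
    w=np.array([onz(T,K,*q,z) for q in b]);e=[w[1]-w[0],w[2]-w[1]];e=max(e,key=np.linalg.norm)
    d=((hsv[...,1]<60)&(hsv[...,2]>110))|(l==i);d=cv2.morphologyEx(d.astype(np.uint8),cv2.MORPH_CLOSE,np.ones((5,5)))
    n2,l2,s2,c2=cv2.connectedComponentsWithStats(d);j=l2[int(v),int(u)]
    cn=max(cv2.findContours((l2==j).astype(np.uint8),0,1)[0],key=len);el=cv2.fitEllipse(cn)
    print('bar px',c[i].round(1),'az',round(np.arctan2(e[1],e[0])%np.pi,4),'len/w',[round(float(np.linalg.norm(w[k+1]-w[k])),4) for k in(0,1)],'ellipse',np.round(el[0],1),np.round(el[1],1),'disc ctr@.022',onz(T,K,*el[0],.022).round(4),'bar@.05',onz(T,K,*c[i],.05).round(4))
    return c[i],el[0]
E
python3 - <<'E'
from lid import *
s=robot.snapshot('wrist');T=np.load('w3.npz')['T'];meas('w3.png',T,s)
print(onz(T,s,314.3,178.5,.022))
to(.524,.318,.20,2.238)
E
```

```text
bar px [315.2 184.3] az 0.6885 len/w [0.0177, 0.0743] ellipse [313.8 178.4] [76.6 79.8] disc ctr@.022 [0.5243 0.3186 0.022 ] bar@.05 [0.5242 0.3178 0.05  ]
[0.52439575 0.31919416 0.022     ]
t 5.5 pos [0.5084 0.2818 0.2966] azx 1.5569 tilt [ 0.0004 -0.0004] q [ 0.39  0.22  0.4   1.75 -0.    0.4 ] F [ 0.3 -0.2  0.6] M [ 0.02  0.06 -0.01] w 0.0851
shift tool [0.0364 0.015  0.0966] norm 0.1043
turn -0.6811
```

Call:
play_rows --fingers '[0.085, 0.085, 0.085, 0.085, 0.085, 0.085]' --pt "0.0182 0.0075 0.048" --pt "0.0182 0.0075 0.048" --pt "0 0 0" --pt "0 0 0" --pt "0 0 0" --pt "0 0 0" --turn '[0, 0, -0.172, -0.172, -0.172, -0.172]'

```text
time: 6.25
ee_pos: [0.5242, 0.3177, 0.2005]
eef_rot: [1.355, 2.834, -0.0]
wrist_force: [-0.1, -0.2, 0.4]
gripper_width: 0.0848
```

Call:
play_rows --fingers '[0.085, 0.085]' --pt "0 0 0" --pt "0 0 0" --turn '[0, 0]'

```text
time: 6.5
ee_pos: [0.5239, 0.3186, 0.2005]
eef_rot: [1.363, 2.83, 0.0]
wrist_force: [1.2, -0.1, -0.4]
gripper_width: 0.0849
```

```bash
python3 - <<'E'
from lid import *
o,s=snap('wrist','w4.png');T=campose(o,s);np.savez('w4.npz',T=T);T3=np.load('w3.npz')['T']
b3,e3=meas('w3.png',T3,s);b4,e4=meas('w4.png',T,s)
for n,a,b in(('bar',b3,b4),('disc',e3,e4)):
    print(n,*tri([ray(T3,s,*a),ray(T,s,*b)]))
to(.524,.318,.041,.68+np.pi/2)
E
```

```text
bar px [315.2 184.3] az 0.6885 len/w [0.0177, 0.0743] ellipse [313.8 178.4] [76.6 79.8] disc ctr@.022 [0.5243 0.3186 0.022 ] bar@.05 [0.5242 0.3178 0.05  ]
bar px [282.  193.9] az 0.6805 len/w [0.0148, 0.0737] ellipse [281.7 186. ] [101.  102.1] disc ctr@.022 [0.5245 0.317  0.022 ] bar@.05 [0.5239 0.317  0.05  ]
bar [0.52580835 0.31837328 0.04272839] [np.float64(0.00029614048447886764), np.float64(0.0002961404844787569)]
disc [0.52847883 0.32001223 0.0039474 ] [np.float64(0.0002164479559427296), np.float64(0.00021644795594277468)]
t 6.55 pos [0.5237 0.3188 0.2004] azx 2.2447 tilt [0.0001 0.    ] q [ 0.44  0.28  0.27  1.57 -0.   -0.24] F [-0.5 -0.6 -0.8] M [ 0.02  0.04 -0.06] w 0.0849
shift tool [-0.0008 -0.0003  0.1594] norm 0.1594
turn -0.0061
```

Call:
play_rows --fingers '[0.085, 0.085, 0.085, 0.085, 0.05, 0.0, 0.0, 0.0, 0.0, 0.0]' --pt "-0.0005 0 0.055" --pt "0 0 0.055" --pt "0 0 0.035" --pt "0 0 0.0145" --pt "0 0 0" --pt "0 0 0" --pt "0 0 0" --pt "0 0 0" --pt "0 0 0" --pt "0 0 0" --turn '[-0.006, 0, 0, 0, 0, 0, 0, 0, 0, 0]'

```text
time: 7.8
ee_pos: [0.525, 0.3196, 0.0427]
eef_rot: [1.348, 2.835, 0.004]
wrist_force: [0.7, -1.3, 6.1]
gripper_width: 0.015
```

```bash
python3 -c "
from h import *
to(.524,.318,.19)"
```

```text
t 7.8 pos [0.525  0.3196 0.0427] azx 2.2537 tilt [0.003  0.0011] q [ 0.44  0.32  0.01  1.26 -0.   -0.25] F [ 0.7 -1.3  6.1] M [-0.06  0.02 -0.  ] w 0.015
shift tool [-0.0007 -0.0013 -0.1473] norm 0.1473
```

Call:
play_rows --fingers '[0, 0, 0, 0, 0, 0, 0, 0, 0, 0]' --pt "0 0 -0.02" --pt "0 0 -0.05" --pt "0 0 -0.05" --pt "0 0 -0.04" --pt "0 0 0" --pt "0 0 0" --pt "0 0 0" --pt "0 0 0" --pt "0 0 0" --pt "0 0 0" --turn '[0, 0, 0, 0, 0.17, 0.17, 0.17, 0.17, 0, 0]'

```text
time: 9.05
ee_pos: [0.5233, 0.319, 0.1997]
eef_rot: [-2.215, -2.227, 0.003]
wrist_force: [0.3, -0.6, -3.3]
gripper_width: 0.0153
```

```bash
python3 -c "
from h import *
to(.541,-.062,.20,np.pi/2)"
```

```text
t 9.05 pos [0.5233 0.319  0.1997] azx 1.5765 tilt [-0.0018 -0.0007] q [0.44 0.28 0.27 1.57 0.   0.43] F [ 0.3 -0.6 -3.3] M [-0.01 -0.05 -0.04] w 0.0153
shift tool [-0.3811  0.0156 -0.    ] norm 0.3815
turn 0.0057
```

Call:
play_rows --fingers '[0, 0, 0, 0, 0, 0, 0, 0, 0, 0]' --pt "-0.0545 0.011 -0.003" --pt "-0.0545 0.011 -0.003" --pt "-0.0545 0.011 -0.003" --pt "-0.0545 0.011 0" --pt "-0.0545 0.011 0" --pt "-0.0545 0.011 0" --pt "-0.0545 0.011 0" --pt "0 0 0" --pt "0 0 0" --pt "0 0 0" --turn '[0, 0, 0, 0, 0, 0, 0, 0, 0, 0]'

```text
time: 10.3
ee_pos: [0.6018, -0.0608, 0.2098]
eef_rot: [-2.215, -2.227, -0.0]
wrist_force: [0.1, 0.3, -2.9]
gripper_width: 0.0149
```

```bash
python3 - <<'E'
from h import *
stat(); o,s=snap('wrist','w5.png'); T=campose(o,s);np.savez('w5.npz',T=T)
im=s['image'][:,:,::-1].copy()
th=np.linspace(0,6.2832,73)
for r in(.054,.036): cv2.polylines(im,[proj(T,s,np.c_[.541+r*np.cos(th),-.0623+r*np.sin(th),0*th+.105]).round().astype(int)],False,(0,0,255),1)
for sx in(1,-1):cv2.polylines(im,[proj(T,s,[[.541+sx*a,-.0623+b,.105] for a,b in((.036,-.01),(.043,-.01),(.043,.01),(.036,.01))]).round().astype(int)],False,(0,0,255),1)
cv2.imwrite('pics/w5o.png',cv2.resize(im,(800,600),interpolation=cv2.INTER_CUBIC))
E
```

```text
t 10.3 pos [ 0.6018 -0.0608  0.2098] azx 1.5762 tilt [-0.0003  0.0005] q [-0.21  0.25  0.26  1.58  0.   -0.22] F [ 0.1  0.3 -2.9] M [0.05 0.   0.01] w 0.0149
```

View pics/w5o.png

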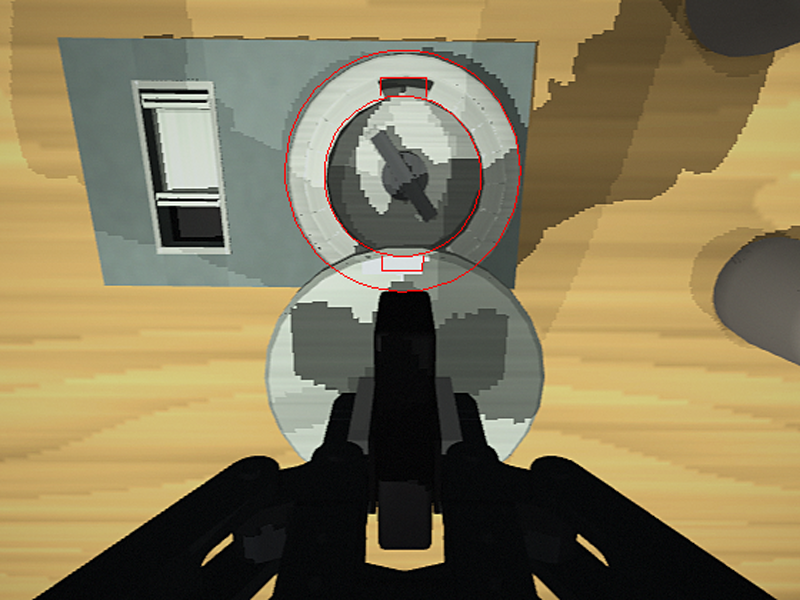

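The view shows the pot under the drawn prediction within about 2 px (the gap at (405,87) matches), and the lid held with its bar straight along mill x. I'll check the lid centre in the tool from its disc edge.

```bash
python3 - <<'E'
from h import *
s=robot.snapshot('wrist');T=np.load('w5.npz')['T']
e=onz(T,s,404.5*.7,247*.7,.2098-.0207);l=onz(T,s,266*.7,375*.7,.189);r=onz(T,s,543*.7,375*.7,.189)
print('edge',e.round(4),'lid ctr x',e[0]+.048,l.round(4),r.round(4))
# rim: outer left/right/top
for q in((287,172),(522,172),(404,52)): print(onz(T,s,q[0]*.7,q[1]*.7,.105).round(4))
to(.5415,-.0615,.15,np.pi/2)
E
```

```text
edge [ 0.554  -0.0611  0.1891] lid ctr x 0.6020412957822155 [ 0.5986 -0.1079  0.189 ] [ 0.5981 -0.0139  0.189 ]
[ 0.5381 -0.1151  0.105 ]
[ 0.5374 -0.0072  0.105 ]
[ 0.4879 -0.0617  0.105 ]
t 10.4 pos [ 0.6019 -0.0607  0.21  ] azx 1.5763 tilt [0.0001 0.0001] q [-0.21  0.25  0.26  1.58  0.   -0.22] F [ 0.6  0.4 -3.1] M [0.04 0.04 0.02] w 0.0145
shift tool [-0.0005 -0.0604  0.06  ] norm 0.0851
turn 0.0055
```

Call:
play_rows --fingers '[0, 0, 0, 0, 0]' --pt "-0.0005 -0.03 0" --pt "0 -0.0295 0" --pt "0 0 0.03" --pt "0 0 0.025" --pt "0 0 0" --turn '[0.006, 0, 0, 0, 0]'

```text
time: 11.02
ee_pos: [0.5404, -0.0612, 0.1524]
eef_rot: [-2.219, -2.217, 0.004]
wrist_force: [-0.2, -0.4, -4.0]
gripper_width: 0.015
```

Call:
play_rows --fingers '[0, 0, 0, 0, 0, 0]' --pt "0 0 0.004" --pt "0 0 0.004" --pt "0 0 0.004" --pt "0 0 0.003" --pt "0 0 0" --pt "0 0 0" --turn '[0, 0, 0, 0, 0, 0]'

```text
time: 11.78
ee_pos: [0.5425, -0.0626, 0.1398]
eef_rot: [2.225, 2.218, -0.0]
wrist_force: [0.2, 0.1, -3.4]
gripper_width: 0.0145
```

```bash
python3 -c "
from h import *
to(.5422,-.0612,.1317,np.pi/2)"
```

```text
t 11.78 pos [ 0.5425 -0.0626  0.1398] azx 1.5679 tilt [ 0. -0.] q [-0.24  0.1  -0.05  1.42 -0.   -0.23] F [ 0.2  0.1 -3.4] M [0.04 0.02 0.02] w 0.0145
shift tool [ 0.0014 -0.0003  0.0081] norm 0.0083
turn -0.0029
```

Call:
play_rows --fingers '[0, 0, 0, 0, 0, 0]' --pt "0.001 0 0.003" --pt "0 0 0.003" --pt "0 0 0.002" --pt "0 0 0.001" --pt "0 0 0" --pt "0 0 0" --turn '[0, 0, 0, 0, 0, 0]'

```text
time: 12.52
ee_pos: [0.5423, -0.0616, 0.1317]
eef_rot: [2.224, 2.218, 0.0]
wrist_force: [-4.5, 0.6, 3.8]
gripper_width: 0.0148
```

Call:
play_rows --fingers '[0, 0, 0, 0]' --pt "0 0 0.001" --pt "0 0 0" --pt "0 0 0" --pt "0 0 0" --turn '[0, 0, 0, 0]'

```text
time: 13.02
ee_pos: [0.5423, -0.0616, 0.1316]
eef_rot: [2.224, 2.218, 0.0]
wrist_force: [-6.7, -0.5, 8.6]
gripper_width: 0.0151
```

Seated: the height stopped at 0.1316 with the force rising. I'll ease the sideways load and twist.

Call:
play_rows --fingers '[0, 0, 0, 0, 0, 0]' --pt "0 -0.001 0" --pt "0 0 0" --pt "0 0 0" --pt "0 0 0" --pt "0 0 0" --pt "0 0 0" --turn '[0, 0, 0.1, 0.1, 0.1, 0]'

```text
time: 13.78
ee_pos: [0.5435, -0.0616, 0.1316]
eef_rot: [2.529, 1.858, 0.006]
wrist_force: [0.2, 1.3, 4.5]
gripper_width: 0.015
```

```bash
python3 -c "
from h import *
stat()"
```

```text
t 13.78 pos [ 0.5435 -0.0616  0.1316] azx 1.2671 tilt [ 0.0052 -0.0002] q [-0.24  0.1  -0.06  1.4   0.    0.07] F [0.2 1.3 4.5] M [ 0.26  0.18 -0.2 ] w 0.015
```

Call:
play_rows --fingers '[0, 0, 0, 0, 0, 0, 0, 0, 0, 0]' --pt "0 0 0" --pt "0 0 0" --pt "0 0 0" --pt "0 0 0" --pt "0 0 0" --pt "0 0 0" --pt "0 0 0" --pt "0 0 0" --pt "0 0 0" --pt "0 0 0" --turn '[0.13, 0.13, 0.13, 0.13, 0.13, 0.13, 0.13, 0.13, 0.13, 0]'

```text
time: 15.02
ee_pos: [0.5435, -0.0618, 0.1316]
eef_rot: [3.137, 0.152, 0.008]
wrist_force: [-0.3, 1.3, 6.0]
gripper_width: 0.0152
```

```bash
python3 -c "
from h import *
stat()"
```

```text
t 15.03 pos [ 0.5435 -0.0618  0.1316] azx 0.0972 tilt [ 0.0052 -0.0008] q [-0.24  0.1  -0.06  1.4   0.    1.24] F [-0.3  1.3  6. ] M [ 0.09  0.27 -0.2 ] w 0.0152
```

Call:
play_rows --fingers '[0, 0, 0, 0, 0, 0]' --pt "0 0 0" --pt "0 0 0" --pt "0 0 0" --pt "0 0 0" --pt "0 0 0" --pt "0 0 0" --turn '[0.06, 0.05, 0.03, 0.03, 0.0, 0]'

```text
time: 15.78
ee_pos: [0.5415, -0.0614, 0.1317]
eef_rot: [3.139, -0.102, 0.001]
wrist_force: [-5.2, 0.7, 7.7]
gripper_width: 0.0152
```

```bash
python3 -c "
from h import *
stat()"
```

```text
t 15.78 pos [ 0.5415 -0.0614  0.1317] azx -0.0649 tilt [ 0.0009 -0.0012] q [-0.24  0.1  -0.06  1.4  -0.    1.4 ] F [-5.2  0.7  7.7] M [-0.07  1.03  1.91] w 0.0152
```

At the stop: the moment about z jumped to 1.9 N m at about 93° of total turn. I'll release, lift, and turn the wrist half round so the camera side is away from the lid.

Call:
play_rows --fingers '[0.04, 0.07, 0.07, 0.07, 0.07, 0.07, 0.04, 0, 0, 0]' --pt "0 0 0" --pt "0 0 0" --pt "0 0 0" --pt "0 0 0" --pt "0 0 -0.04" --pt "0 0 -0.05" --pt "0 0 -0.03" --pt "0 0 0" --pt "0 0 0" --pt "0 0 0" --turn '[0, 0, 0, 0, 0, 0, 0, -0.17, -0.17, -0.17]'

```text
time: 17.02
ee_pos: [0.5417, -0.0616, 0.2499]
eef_rot: [3.065, 0.691, 0.001]
wrist_force: [0.0, -0.8, -1.7]
gripper_width: -0.0
```

Call:
play_rows --fingers '[0, 0, 0, 0, 0, 0, 0, 0, 0, 0]' --pt "0 0 0" --pt "0 0 0" --pt "0 0 0" --pt "0 0 0" --pt "0 0 0" --pt "0 0 0" --pt "0 0 0" --pt "0 0 0" --pt "0 0 0" --pt "0 0 0" --turn '[-0.17, -0.17, -0.17, -0.17, -0.17, -0.17, -0.17, -0.17, -0.17, -0.17]'

```text
time: 18.27
ee_pos: [0.5416, -0.0616, 0.2497]
eef_rot: [-1.504, -2.758, -0.0]
wrist_force: [-0.1, -0.3, 0.5]
gripper_width: 0.0003
```

Call:
play_rows --fingers '[0, 0, 0, 0, 0, 0, 0, 0]' --pt "0 0 0" --pt "0 0 0" --pt "0 0 0" --pt "0 0 0" --pt "0 0 0" --pt "0 0 0" --pt "0 0 0" --pt "0 0 0" --turn '[-0.17, -0.17, -0.17, -0.17, -0.17, -0.02, 0, 0]'

```text
time: 19.27
ee_pos: [0.5415, -0.0616, 0.2498]
eef_rot: [-0.212, -3.134, -0.0]
wrist_force: [0.4, -0.6, 0.3]
gripper_width: -0.0002
```

```bash
python3 - <<'E'
from h import *
o,s=snap('wrist','w6.png');T=campose(o,s);np.savez('w6.npz',T=T)
im=s['image'][:,:,::-1].copy();c=np.array([.5418,-.0613])
sl=c-[0,.12]
for z,L in((.06,[[sl[0]+a*.0415,sl[1]+b*.018,.06] for a,b in((1,1),(1,-1),(-1,-1),(-1,1),(1,1))]),(.147,[[c[0]+a*.008,c[1]+b*.035,.147] for a,b in((1,1),(1,-1),(-1,-1),(-1,1),(1,1))])):
    cv2.polylines(im,[proj(T,s,L).round().astype(int)],False,(0,0,255),1)
cv2.imwrite('pics/w6o.png',cv2.resize(im,(800,600),interpolation=cv2.INTER_CUBIC))
to(.530,-.1815,.10,np.pi)
E
```

```text
t 19.32 pos [ 0.5415 -0.0616  0.2498] azx 3.007 tilt [-0.  0.] q [-0.24  0.1   0.17  1.64  0.   -1.67] F [ 1.1 -0.2  0.2] M [-0.   -0.06 -0.02] w 0.0002
shift tool [-0.0047 -0.1204  0.1498] norm 0.1922
turn -0.1346
```

View pics/w6o.png

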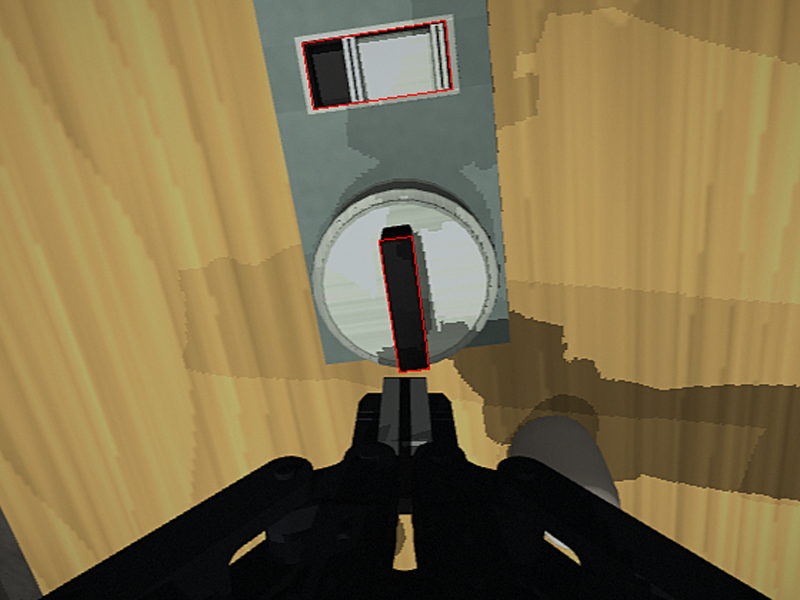

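The lid sits home on the rim, its bar lying exactly on the predicted locked outline along mill y. The switch is still at the near end, with the dish centre at display (396,63).

```bash
python3 - <<'E'
from h import *
s=robot.snapshot('wrist');T=np.load('w6.npz')['T']
for u,v in((396,63),(343,70),(449,55)):print(onz(T,s,u*.7,v*.7,.06).round(4))
to(.530,-.1815,.10)
E
```

```text
[ 0.5306 -0.1812  0.06  ]
[ 0.5619 -0.1816  0.06  ]
[ 0.4995 -0.1812  0.06  ]
t 19.38 pos [ 0.5415 -0.0616  0.2498] azx 3.0072 tilt [-0.  0.] q [-0.24  0.1   0.17  1.64  0.   -1.67] F [ 1.1  0.5 -0.6] M [0.02 0.02 0.04] w -0.0002
shift tool [-0.0047 -0.1204  0.1498] norm 0.1922
```

Call:
play_rows --fingers '[0, 0, 0, 0, 0, 0, 0, 0]' --pt "0 0 0" --pt "0.0055 -0.05 0" --pt "0.0055 -0.05 0" --pt "0 -0.0197 0" --pt "0 0 0.05" --pt "0 0 0.05" --pt "0 0 0.05" --pt "0 0 0" --turn '[-0.135, 0, 0, 0, 0, 0, 0, 0]'

```text
time: 20.38
ee_pos: [0.5262, -0.1786, 0.094]
eef_rot: [0.003, -3.13, -0.009]
wrist_force: [-0.1, -0.3, -0.1]
gripper_width: -0.0002
```

```bash
python3 - <<'E'
from h import *
to(.5306,-.1813,.065,np.pi)
E
```

```text
t 20.38 pos [ 0.5262 -0.1786  0.094 ] azx -3.1399 tilt [-0.0114  0.006 ] q [-0.45  0.16 -0.08  1.35  0.   -2.02] F [-0.1 -0.3 -0.1] M [-0.05  0.02  0.03] w -0.0002
shift tool [-0.0047 -0.0029  0.0289] norm 0.0294
turn 0.0017
```

Call:
play_rows --fingers '[0, 0, 0]' --pt "0 0 0" --pt "0 0 0" --pt "0 0 0" --turn '[0, 0, 0]'

```text
time: 20.75
ee_pos: [0.5325, -0.1821, 0.1027]
eef_rot: [-0.002, 3.137, -0.003]
wrist_force: [-0.1, -0.0, 0.0]
gripper_width: -0.0004
```

Call:
play_rows --fingers '[0, 0, 0, 0, 0, 0]' --pt "0 0 0.012" --pt "0 0 0.012" --pt "0 0 0.006" --pt "0 0 0.005" --pt "0 0 0" --pt "0 0 0" --turn '[0, 0, 0, 0, 0, 0]'

```text
time: 21.5
ee_pos: [0.5309, -0.1814, 0.0651]
eef_rot: [-0.002, 3.141, -0.0]
wrist_force: [-0.3, 0.0, 0.1]
gripper_width: -0.0001
```

```bash
python3 - <<'E'
from h import *
to(.5306,-.1813,.065,np.pi)
E
```

```text
t 21.5 pos [ 0.5309 -0.1814  0.0651] azx -3.1401 tilt [ 0.0005 -0.0003] q [-0.45  0.18 -0.12  1.28 -0.   -2.02] F [-0.3  0.   0.1] M [ 0.05  0.02 -0.03] w -0.0001
shift tool [0.0003 0.0001 0.0001] norm 0.0003
turn 0.0014
```

The tip is in the dish, touching nothing. Now I'll push away from the robot (tool -x).

Call:
play_rows --fingers '[0, 0, 0, 0, 0, 0]' --pt "-0.005 0 0" --pt "-0.005 0 0" --pt "-0.005 0 0" --pt "-0.004 0 0" --pt "-0.004 0 0" --pt "0 0 0" --turn '[0, 0, 0, 0, 0, 0]'

```text
time: 22.25
ee_pos: [0.554, -0.1813, 0.0648]
eef_rot: [-0.002, 3.141, -0.0]
wrist_force: [-0.8, -0.4, 0.7]
gripper_width: 0.0004
```

Call:
play_rows --fingers '[0, 0, 0, 0]' --pt "-0.004 0 0" --pt "-0.004 0 0" --pt "0 0 0" --pt "0 0 0" --turn '[0, 0, 0, 0]'

```text
time: 22.75
ee_pos: [0.5621, -0.1812, 0.0648]
eef_rot: [-0.002, 3.141, 0.0]
wrist_force: [-0.0, -0.8, 0.5]
gripper_width: -0.0002
```

Call:
play_rows --fingers '[0, 0, 0, 0]' --pt "-0.002 0 0" --pt "-0.002 0 0" --pt "0 0 0" --pt "0 0 0" --turn '[0, 0, 0, 0]'

```text
time: 23.25
ee_pos: [0.5657, -0.1812, 0.0648]
eef_rot: [-0.002, 3.141, 0.0]
wrist_force: [-1.5, -0.2, 0.4]
gripper_width: -0.0001
```

Call:
play_rows --fingers '[0, 0, 0, 0]' --pt "-0.002 0 0" --pt "-0.001 0 0" --pt "0 0 0" --pt "0 0 0" --turn '[0, 0, 0, 0]'

```text
time: 23.75
ee_pos: [0.5684, -0.1812, 0.0647]
eef_rot: [0.002, -3.141, -0.0]
wrist_force: [-2.2, 0.1, 1.8]
gripper_width: -0.0001
```

Call:
play_rows --fingers '[0, 0, 0, 0]' --pt "-0.001 0 0" --pt "-0.001 0 0" --pt "0 0 0" --pt "0 0 0" --turn '[0, 0, 0, 0]'

```text
time: 24.25
ee_pos: [0.5685, -0.1812, 0.0647]
eef_rot: [0.002, -3.137, 0.0]
wrist_force: [-7.7, 0.3, 4.8]
gripper_width: -0.0
```

Call:
play_rows --fingers '[0, 0, 0, 0]' --pt "-0.001 0 0" --pt "-0.001 0 0" --pt "0 0 0" --pt "0 0 0" --turn '[0, 0, 0, 0]'

```text
time: 24.75
ee_pos: [0.5687, -0.1812, 0.0646]
eef_rot: [0.001, -3.133, 0.0]
wrist_force: [-11.4, -0.1, 6.6]
gripper_width: 0.0002
```

The stop is reached: force climbing at 0.5686 with no further motion. I'll back off, lift and look.

Call:
play_rows --fingers '[0, 0, 0, 0, 0, 0, 0, 0, 0]' --pt "0.006 0 0" --pt "0.003 0 0" --pt "0 0 0" --pt "0 0 -0.03" --pt "0 0 -0.05" --pt "0 0 -0.05" --pt "0 0 -0.05" --pt "0 0 0" --pt "0 0 0" --turn '[0, 0, 0, 0, 0, 0, 0, 0, 0]'

```text
time: 25.88
ee_pos: [0.5641, -0.1812, 0.2447]
eef_rot: [-0.003, 3.141, -0.0]
wrist_force: [-1.2, 0.5, 0.5]
gripper_width: -0.0002
```

Call:
play_rows --fingers '[0, 0, 0, 0]' --pt "0 0.05 0" --pt "0 0.05 0" --pt "0 0 0" --pt "0 0 0" --turn '[0, 0, 0, 0]'

```text
time: 26.38
ee_pos: [0.5629, -0.0811, 0.2429]
eef_rot: [0.003, -3.139, -0.0]
wrist_force: [-0.3, -0.9, 0.8]
gripper_width: 0.0002
```

```bash
python3 - <<'E'
from h import *
stat();o,s=snap('wrist');T=campose(o,s)
_,c=snap('side')
im=s['image'][:,:,::-1].copy();c0=np.array([.5418,-.0613]);sl=c0-[0,.12]
for L in([[sl[0]+a*.0415,sl[1]+b*.018,.06] for a,b in((1,1),(1,-1),(-1,-1),(-1,1),(1,1))],[[c0[0]+a*.008,c0[1]+b*.035,.147] for a,b in((1,1),(1,-1),(-1,-1),(-1,1),(1,1))]):
    cv2.polylines(im,[proj(T,s,L).round().astype(int)],False,(0,0,255),1)
a=cv2.resize(im[:300],(560,300));b=c['image'][100:400,180:420,::-1]
cv2.imwrite('pics/end.png',np.hstack([a,b]))
E
```

```text
t 26.38 pos [ 0.5629 -0.0811  0.2429] azx -3.1395 tilt [-0.0029  0.0002] q [-0.26  0.17  0.23  1.64 -0.   -1.83] F [-0.3 -0.9  0.8] M [ 0.01 -0.05  0.01] w 0.0002
```

View pics/end.png

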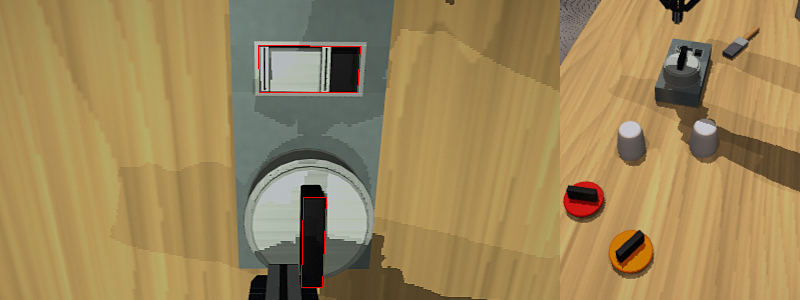

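The slide now sits at the left (far, +x) end of the slot, around (295,68). The lid is home with its bar on the locked outline, both cups are standing and the look-alikes are untouched.

```bash
python3 -c "
from h import *
print(robot.sign_off())"
```

```text
the job is handed in; nothing more can be done
None
```

The job is done and handed in at about 26.5 s of the 64 s allowed; `sign_off` gave no verdict.

- **Lid:** I picked up the white lid by its bar, lowered it with the lugs in the gaps, and pressed until the height stopped at the expected home level. The twist was clockwise by about 93° of wrist turn. The stop showed as a jump to 1.9 N m.
- **Switch:** With the shut fingertip in the dish I slid the switch away from the robot. It stopped moving at the far end while the force rose to about 11 N.
- **Last look:** The lid is home with its bar along the mill's y. The slide is at the far end of its slot. Both cups and the red and orange lids stand where they were. The gripper is shut and clear, about 0.1 m above the lid.
- **What disagreed:** The two-view heights of the lid were rough because the camera positions were close together: the disc came out at 4 mm against 22 mm, the bar at about 43 mm. I took the heights from the text and from contact instead. The wrist turned about 2° past the nominal 91°, which looks like slack in the grip, since the final picture shows the bar aligned.

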